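Bring the ceramic ball from the microscope to the side camera

TASK

I have finished with the ceramic ball under the inspection microscope and now want a side picture of it: pull the microscope's sliding stage all the way out to its stop and leave it out, then lift the blue ball tray off it and carry it level, so that the ball stays in its pocket, to the side camera. Finish while still holding the tray up there, still and level, with its ball end towards the lens and the ball centred in front of the lens about 10 cm from the glass; do not put it down or let go. Do not touch the ball, the microscope's optical head or the camera, and leave the other things on the bench where they are.

Things in the scene. Friction and masses are not known exactly. Their poses are not given: they have to be found in the camera images.
- stage_knob (a point): Red upright knob, a post 16 mm thick and 45 mm high near the front end of the microscope's dark sliding stage plate. Point on its axis, 20 mm below its top, 25 mm above the plate, 87 mm above the bench. Axes are the microscope's: y (level) is the way the stage slides out, z up. The plate is 100 mm wide (x) and runs from 25 mm in front of the knob to 180 mm behind it.
- stage (a joint): Sliding stage of the microscope, in m: 0 = fully in under the lens, 0.14 = fully out against its front stop. It starts fully in, slides stiffly (about 2 N plus 6 N per m/s) and stays where it is left.
- tray_grip (a point): Upright aluminium bar 12 (tray x) by 26 (y) mm, standing 40 mm above the top of the blue ball tray at its middle. Point on its centre line, 14 mm below its top, 35 mm above the tray's underside. Tray 52 (x) by 136 (y) by 9 mm, 0.12 to 0.2 kg, lying loose on the stage in a nest of 4 mm high strips, axes there as the microscope's, the bar 99 mm behind the knob.
- pocket (a point): Where the ball's centre is when it lies in the middle of its pocket, the round one at the tray's -y end (32 mm wide, 3 mm deep; its twin at +y is empty). In the tray's axes 46 mm to -y of point tray_grip and 18 mm below it.
- ball_center (a point): Centre of the loose white ceramic ball, 22 mm in diameter, 34 g, which can roll about 9 mm off the pocket's middle before the pocket's rim stops it.
- scope_head: Fixed optical head of microscope, overhanging the stage from a 420 mm high pillar 135 mm behind. Origin on the bench below the optical axis, axes as point stage_knob. Ring light 76 mm wide, underside 172 mm above the bench; tube up to 66 mm wide above it, top at 400 mm. Base plate 200 (x) by 380 (y) by 20 mm. At joint value q the knob is 145 mm + q to +y of the optical axis, the tray's bar 46 mm + q.
- lens (a point): Centre of the front glass of the fixed side camera, 130 mm above the bench; axes: -x is the level direction in which it looks, z up. So the ball belongs on the -x axis, 100 mm from this point. Behind the glass (+x): a barrel 47 mm thick and 64 mm long, then a grey box 62 by 50 by 50 mm, top 155 mm above the bench, on a post whose round foot is 90 mm wide with its middle 100 mm behind the glass.
- rack_center (a point): Bystander: grey tube rack 70 by 145 by 40 mm with small capped tubes, 72 mm high in all; this point is at its middle 20 mm above the bench. To be left alone.
- petri_center (a point): Bystander: closed Petri dish, 94 mm in diameter, 16 mm high; point at its middle, 8 mm up. To be left alone.
- reagent_center (a point): Bystander: small amber bottle with blue cap, 48 mm in diameter, 85 mm high; point half-way up. To be left alone.
Things that resemble listed ones, but are neither listed nor needed, are in the scene too. What is shaped like the part that bears lens but purple is not meant.

How it is judged:
By the outcome, as a careful person would: the job done as asked, in the order asked, and still so for the second after the job is handed in, while the arm keeps its last pose, push and grip.
It also fails if it takes over 58 s, if anything falls off the work surface, if the arm or the gripper's body presses on something with over 40 N, if the wrist force passes 120 N, or if a joint passes its speed limit or range.

ROBOT

A 7-joint arm with a two-finger parallel gripper is mounted at the origin on the work surface. World frame = base frame: x ahead of the robot, y to its left, z up, the work surface at z = 0. Lengths are in m, angles in rad, forces in N, time in s.
With the tool pointing down it reaches from about 0.4 to 0.85 m from the base axis. Payload 4.5 kg.
Tool frame: the origin (TCP) lies midway between the tips of the shut fingers; the grasp point (between the pads) lies 19 mm behind it; z points along the fingers, y is the direction in which the jaws open and shut (so a half turn about z gives the same grasp; the last joint's range is limited). The gripper opens to 88 mm and grips with 3 to 60 N. Pads are 18 mm wide; open, the fingers measure 123 mm over their backs; the gripper's body (75 mm by 187 mm) begins 45 mm behind the grasp point.
Start: joints at [-1.315, 0.689, -0.195, 1.565, 0.157, 0.902, -0.215], TCP at [0.137, 0.61, 0.239] pointing down, gripper open.
Joint ranges: [-3.01, 3.01], [-0.46, 2.08], [-1.47, 1.51], [0.13, 2.56], [-1, 4.14], [0.04, 2.09], [-2.66, 2.66]. Speed limits (rad/s): [2.57, 2.57, 3.14, 3.14, 3.14, 3.14, 3.14].

INTERFACE

Orientations are given as a unit quaternion [x, y, z, w].
In Python, from plant import get_state, snapshot, finish_job, regions_of gives the robot as it stands.
- The arm moves only by the tool send_rows, never from a script. Its argument "series" is a list of rows, each an object of numbers: "grip": the opening, from 0 (shut) to 1 (fully open); "dx", "dy", "dz": the shift along the tool's x, y, z in mm; "turn": the turn about the tool's z in rad. A call has 1 to 20 rows; each row shifts and turns the commanded pose from where the row before left it, along the tool's axes as they then stand; what a row does not reach is not made up. A row lasts 1/10 s, in which the tool goes at most 50 mm and 8.59 degrees, less where a joint would pass 70% of its speed; a pose out of reach is approached as far as the arm can. A call is refused whole if a number of a shift passes 50 or a number of a turn 0.15, either way. A call with a gripper value outside its range is refused whole. The fingers move at their own pace and stop on an object; "force" is the grip in N (left out, the last holds). Time passes only in rows, so rows that do not move let the fingers close. It gives the time, the measured TCP pose, the force and the opening at its end, in the units of the state.
- get_state(): the state, without advancing time (a new reading comes with each control period).
- snapshot(name): name is "scene" or "top"; returns a dict with "img" (384x512x3 uint8, red, green, blue), "depth" (384x512 float32, m along the optical axis (not along the pixel's ray), 0 where there is no reading), "fov_y" (degrees; the focal length in pixels is half the picture's height over the tangent of half this angle, whatever the lens; pixels are square), "cx", "cy" (the principal point, pixels), "k1" (the pictures are not rectified: a ray, as slopes to the right and down, at radius r is drawn at 1 + k1 r^2 times it, then the intrinsics apply), "R" (3x3) and "t" (3): a world point X has camera coordinates R X + t. Camera axes: x right, y down, z forward; pixel columns grow to the right and rows downward; lengths in m; the calibration is good to about 2 mm. A picture is of the moment at which its call begins.
- finish_job(): hands the job in, once; it reports no verdict.
Trained networks look in a picture, given as the dict that the camera call returned (one of the last four; its "shot" number tells which), for a name from the list of things; names that differ only in an ending like _2 or _b are one class to them, and where a whole thing is asked for, a point or a joint stands for the part that bears it (a point fixed in the world has none). Each returns a list of dicts, best first, with "score" (0 to 1); they miss things now and then, are a little off and sometimes report something else, mostly with a low value. They report only what shows in the picture. A call takes as long as a camera call. They do not tell look-alikes from the thing itself.
- regions_of(picture, target): "pixels" (384x512 bool, what is visible of it) and "extent" ([left, top, right, bottom] in pixels, round what is visible of it).
The state is a dict: "clock": time; "q": joint angles; "qd": joint speeds; "joint_torque": joint torques, N m; "tool_pos": TCP position; "eef_rot": TCP orientation; "contact_force": force on the tool from outside, world axes, zero at the start; "moment": the same for the moment, N m; "opening": opening from 0.0 (shut) to 1.0 (fully open).
Only numpy, scipy, OpenCV 4.12 (cv2) and the standard library are available. Lean on these libraries where they do the work, as an engineer would, in place of code of your own. Each camera call takes 0.05 s, during which the arm holds its last target.

## Working session

There is one attempt and no reset: what is moved stays moved. The work goes in short steps, Python scripts to look and compute and a tool call to move; the robot and the scene stay as the last step left them, time stands still between calls to the robot, and variables do not carry over. Pictures are saved under pics/ and viewed, and the job is handed in when it is done.

Besides the shell and the picture viewer there is one more tool, called after ">>>" as name(argument=value, ...), one argument or row to a line, values as JSON. send_rows: Moves the arm, as the interface text tells. Its arguments: {"type":"object","properties":{"series":{"type":"array","items":{"type":"object","properties":{"grip":{"type":"number"},"dx":{"type":"number"},"dy":{"type":"number"},"dz":{"type":"number"},"turn":{"type":"number"}}}},"force":{"type":"number"}},"required":["series"]}

```bash
ls; mkdir -p pics
cat > h.py <<'E'
import numpy as np, cv2
from plant import get_state, snapshot, finish_job, regions_of
def K(p):
    f=p["img"].shape[0]/2/np.tan(np.radians(p["fov_y"])/2); return f
def ray(p,u,v):
    f=K(p); x=(np.asarray(u,float)-p["cx"])/f; y=(np.asarray(v,float)-p["cy"])/f
    xu,yu=x.copy(),y.copy()
    for _ in range(30):
        r2=xu**2+yu**2; xu=x/(1+p["k1"]*r2); yu=y/(1+p["k1"]*r2)
    return xu,yu
def world(p,u,v,d=None):
    u=np.asarray(u);v=np.asarray(v)
    if d is None: d=p["depth"][v.astype(int),u.astype(int)]
    x,y=ray(p,u,v); X=np.stack([x*d,y*d,d*np.ones_like(x)],-1)
    return (X-np.asarray(p["t"]))@np.asarray(p["R"])
def onplane(p,u,v,z):
    x,y=ray(p,u,v); D=np.stack([x,y,np.ones_like(x)],-1)@np.asarray(p["R"])
    c=-np.asarray(p["R"]).T@np.asarray(p["t"])
    s=(z-c[2])/D[...,2]; return c+s[...,None]*D
def proj(p,X):
    c=np.asarray(X)@np.asarray(p["R"]).T+np.asarray(p["t"]); x=c[...,0]/c[...,2]; y=c[...,1]/c[...,2]
    r2=x*x+y*y; f=K(p); return np.stack([p["cx"]+f*x*(1+p["k1"]*r2),p["cy"]+f*y*(1+p["k1"]*r2)],-1)
def cloud(p):
    v,u=np.mgrid[0:384,0:512]; W=world(p,u.astype(float),v.astype(float),p["depth"]); W[p["depth"]<=0]=np.nan; return W
def save(p,n,crop=None,s=1):
    im=p["img"][...,::-1]
    if crop: l,t,r,b=crop; im=im[t:b,l:r]
    cv2.imwrite("pics/"+n,cv2.resize(im,None,fx=s,fy=s,interpolation=cv2.INTER_CUBIC))
E
python3 - <<'E'
from h import *
import pickle
P={}
for n in ["scene","top"]:
    p=snapshot(n); save(p,n+"0.png",s=1.5); P[n]=p
    print(n,p["fov_y"],p["k1"],-np.array(p["R"]).T@p["t"])
    for t in ["stage_knob","stage","tray_grip","ball_center","scope_head","lens","rack_center","petri_center","reagent_center"]:
        for r in regions_of(p,t)[:3]:
            W=cloud(p)[r["pixels"]]; print(t,round(r["score"],2),[int(a) for a in r["extent"]],np.nanmedian(W,0).round(3),np.nanmax(W[:,2]).round(3))
pickle.dump(P,open("p0.pkl","wb"))
print(get_state())
E
```

```text
pics
scene 47.99225456833476 -0.06675379894097781 [ 1.13714223 -0.60752774  1.09905465]
stage_knob 0.96 [134, 209, 204, 273] [ 0.546 -0.221  0.062] 0.111
stage 0.62 [132, 206, 209, 275] [ 0.549 -0.215  0.062] 0.111
tray_grip 0.69 [139, 224, 189, 266] [ 0.533 -0.266  0.07 ] 0.115
scope_head 0.82 [69, 161, 160, 275] [ 0.552 -0.339  0.297] 0.405
lens 0.77 [303, 203, 349, 264] [0.876 0.054 0.129] 0.16
lens 0.65 [323, 164, 367, 215] [0.824 0.221 0.131] 0.161
lens 0.59 [335, 126, 376, 177] [0.761 0.396 0.13 ] 0.16
rack_center 0.7 [273, 94, 295, 128] [0.416 0.405 0.041] 0.078
petri_center 0.77 [211, 140, 241, 165] [0.382 0.147 0.015] 0.022
reagent_center 0.88 [264, 232, 284, 255] [ 0.764 -0.054  0.054] 0.089
top 43.27241813154329 -0.14790342089966269 [0.55345445 0.07280406 1.28593244]
stage_knob 0.62 [330, 204, 410, 252] [ 0.522 -0.199  0.062] 0.195
stage 0.58 [330, 205, 410, 250] [ 0.52  -0.196  0.062] 0.185
tray_grip 0.68 [352, 215, 398, 240] [ 0.525 -0.246  0.07 ] 0.189
scope_head 0.84 [396, 198, 508, 250] [ 0.529 -0.315  0.304] 0.406
lens 0.89 [164, 89, 202, 143] [0.804 0.222 0.151] 0.1
[... 302 characters left out ...]
059] 0.092
{'clock': 1.0, 'q': array([-1.31521004,  0.68903879, -0.19461301,  1.56532441,  0.15728479,
        0.90249073, -0.21508752]), 'qd': array([-0.00169952,  0.00031609, -0.00076766, -0.00071497,  0.00157936,
       -0.00129776, -0.00134609]), 'joint_torque': array([ 6.27519585e-04, -5.27491164e+01, -1.26698289e+00, -1.53748262e+01,
       -5.19572245e-02, -8.12595117e-04,  7.55739450e-06]), 'tool_pos': array([0.1374515 , 0.60971703, 0.23877475]), 'eef_rot': array([ 1.10646893e-01,  9.93859780e-01,  6.09901629e-05, -7.59896862e-06]), 'contact_force': array([-0.34299788, -0.14487672, -0.46646537]), 'moment': array([-0.02227033,  0.01344754, -0.00788426]), 'opening': 1.0012986983484193}
```

View pics/scene0.png

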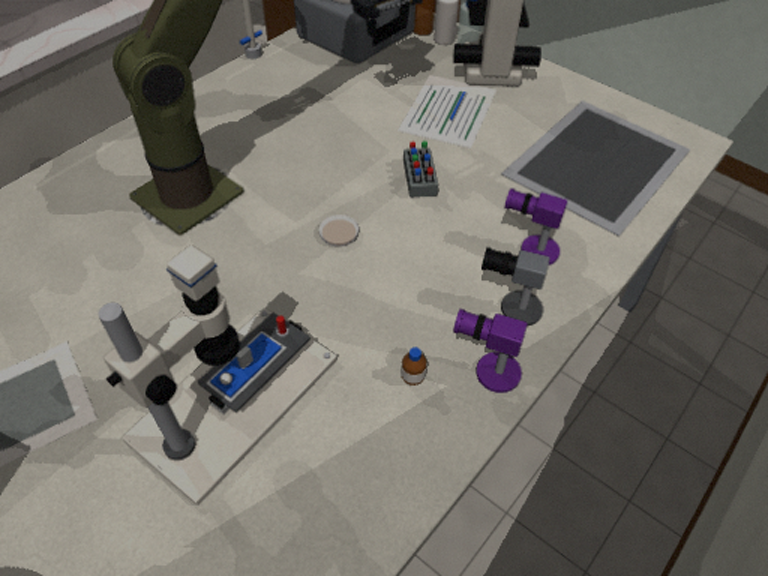

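View pics/top0.png

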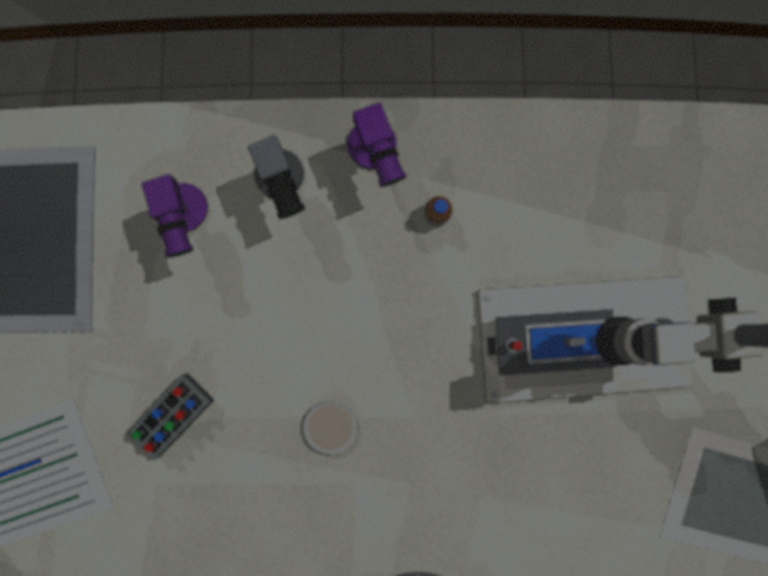

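The images show the microscope with the red knob at scene (281,325)/1.5 px and the blue tray behind it. Of the three side cameras, two are purple decoys, so the grey one in the middle is the target (scene ≈(345,190), top ≈(183,117) px). I'll check both in close crops.

Run:
```python
from h import *
import pickle
P=pickle.load(open("p0.pkl","rb"))
a=P["scene"]; b=P["top"]
def c(p,bx,s): l,t,r,bb=bx; return cv2.resize(p["img"][t:bb,l:r,::-1],None,fx=s,fy=s,interpolation=cv2.INTER_CUBIC)
def row(x,y):
    h=max(x.shape[0],y.shape[0]); f=lambda z:cv2.copyMakeBorder(z,0,h-z.shape[0],0,0,0); return np.hstack([f(x),f(y)])
cv2.imwrite("pics/c1.png",row(c(a,(110,180,240,300),3),c(b,(310,175,440,285),3)))
cv2.imwrite("pics/c2.png",row(c(a,(290,110,390,280),3),c(b,(80,60,280,190),2)))
```

```text
(no output)
```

View pics/c1.png

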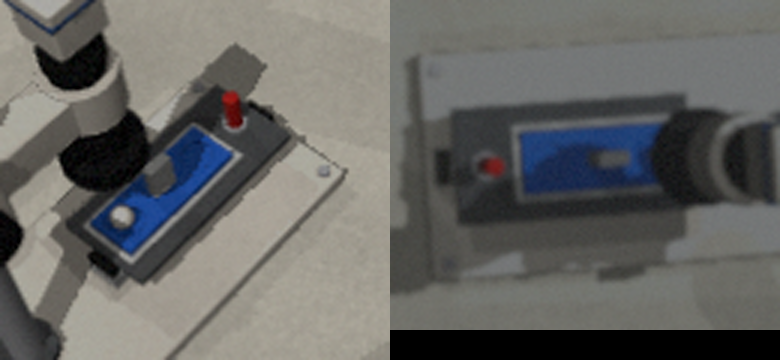

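View pics/c2.png

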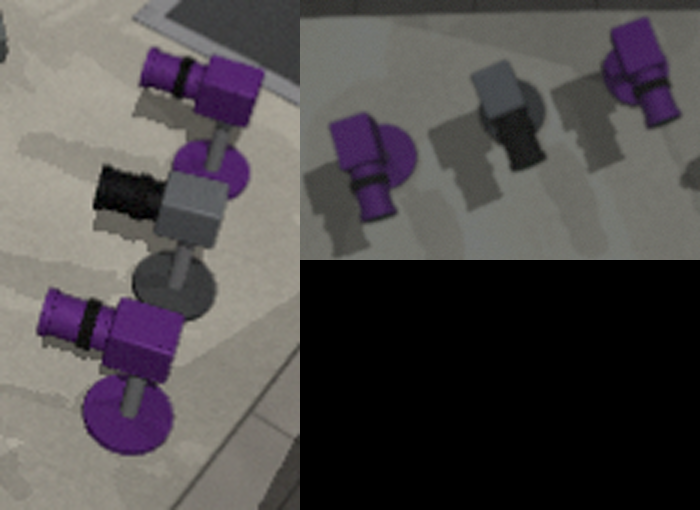

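Run:
```python
from h import *
import pickle
from scipy.optimize import least_squares
P=pickle.load(open("p0.pkl","rb"))
for n in P:
    p=P[n]; hsv=cv2.cvtColor(p["img"],cv2.COLOR_RGB2HSV); H,S,V=[hsv[...,i].astype(int) for i in range(3)]
    box=np.zeros((384,512),bool)
    if n=="scene": box[180:300,110:240]=1
    else: box[175:285,310:440]=1
    red=((H<8)|(H>172))&(S>140)&(V>50)&box
    v,u=np.nonzero(red); print(n,"red",red.sum(),u.mean(),v.mean(),u.min(),u.max(),v.min(),v.max())
    print("  z107 using top end:",onplane(p,u.mean(),v.mean(),0.085 if n=="scene" else .10).round(4))
    blue=(H>100)&(H<125)&(S>120)&box
    n_,lab,st,ce=cv2.connectedComponentsWithStats(blue.astype(np.uint8)); k=1+np.argmax(st[1:,4]); m=lab==k
    v,u=np.nonzero(m); W=onplane(p,u.astype(float),v.astype(float),.071)[:,:2]
    r=cv2.minAreaRect((W*1000).astype(np.float32)); print("  blue",m.sum(),r, cv2.boxPoints(r).round(0).tolist())
    b=cv2.morphologyEx(m.astype(np.uint8),cv2.MORPH_CLOSE,np.ones((9,9))); 
    # camera lens dark barrel: regions
    L=[r for r in regions_of(p,"lens")] if 0 else []
p=P["scene"]
```

```text
scene red 58 187.06896551724137 215.75862068965517 184 190 210 221
  z107 using top end: [ 0.52   -0.1624  0.085 ]
  blue 629 ((528.5926513671875, -263.31732177734375), (53.87773513793945, 136.84249877929688), 3.5489680767059326) [[497.0, -197.0], [506.0, -333.0], [560.0, -330.0], [551.0, -193.0]]
top red 26 344.2692307692308 230.03846153846155 341 347 228 232
  z107 using top end: [ 0.519  -0.1618  0.1   ]
  blue 780 ((523.505859375, -252.78396606445312), (50.06818389892578, 121.6807632446289), 2.6459884643554688) [[496.0, -193.0], [501.0, -315.0], [551.0, -312.0], [546.0, -191.0]]
```

```bash
cat > lens.py <<'E'
from h import *
from scipy.optimize import minimize
def model(x,y,yaw):
    c,s=np.cos(yaw),np.sin(yaw); Rz=np.array([[c,-s,0],[s,c,0],[0,0,1]])
    a=np.linspace(0,2*np.pi,40)
    cyl=np.concatenate([np.stack([np.full(40,X),.0235*np.cos(a),.0235*np.sin(a)],1) for X in (0,.064)])
    bx=np.array([[X,Y,Z] for X in(.064,.126) for Y in(-.025,.025) for Z in(-.025,.025)])
    o=np.array([x,y,.13]); return [q@Rz.T+o for q in(cyl,bx)]
S=4
def render(p,par):
    im=np.zeros((384*S,512*S),np.uint8)
    for q in model(*par):
        h=cv2.convexHull(((proj(p,q)+.5)*S-.5).astype(np.float32)); cv2.fillConvexPoly(im,np.round(h).astype(np.int32),1)
    return cv2.resize(im.astype(np.float32),(512,384),interpolation=cv2.INTER_AREA)
E
python3 - <<'E'
from lens import *
M={};P={}
for n in ["scene","top"]:
    p=snapshot(n);P[n]=p; W=cloud(p)
    # the grey camera = middle
    for r in regions_of(p,"lens"):
        m=r["pixels"]; med=np.nanmedian(W[m],0)
        if abs(med[1]-.22)<.05:
            M[n]=(m&(W[...,2]>.1)).astype(np.float32); print(n,r["score"],M[n].sum(),r["extent"])
def cost(par,ns):
    return sum(1-(np.minimum(a:=render(P[n],par),M[n]).sum()/np.maximum(a,M[n]).sum()) for n in ns)
for ns in (["scene"],["top"],["scene","top"]):
    best=None
    for yaw in (.25,.4,.55):
        r=minimize(cost,[.75,.19,yaw],args=(ns,),method="Nelder-Mead",options=dict(initial_simplex=np.array([[.75,.19,yaw],[.77,.19,yaw],[.75,.21,yaw],[.75,.19,yaw+.15]]),xatol=1e-4,fatol=1e-4))
        if best is None or r.fun<best.fun: best=r
    print(ns,best.x.round(4),np.degrees(best.x[2]).round(1),best.fun)
par=best.x
o=[]
for n,bx in(("scene",(300,140,400,240)),("top",(140,70,240,170))):
    im=P[n]["img"][...,::-1].copy(); e=(render(P[n],par)>.5).astype(np.uint8)
    im=cv2.resize(im,None,fx=4,fy=4); cs,_=cv2.findContours(cv2.resize(e,None,fx=4,fy=4,interpolation=0),0,1); cv2.drawContours(im,cs,-1,(0,255,255),1)
    l,t,r,b=[4*k for k in bx]; o.append(im[t:b,l:r])
cv2.imwrite("pics/lensfit.png",np.hstack(o))
E
```

```text
scene 0.96 773.0 [324.2, 164.9, 368.0, 217.3]
top 0.98 1068.0 [167.8, 92.6, 204.9, 144.0]
['scene'] [0.7379 0.2022 0.3689] 21.1 0.0956534743309021
['top'] [0.7361 0.2012 0.4033] 23.1 0.08010631799697876
['scene', 'top'] [0.7372 0.2022 0.3952] 22.6 0.1835976243019104
```

View pics/lensfit.png

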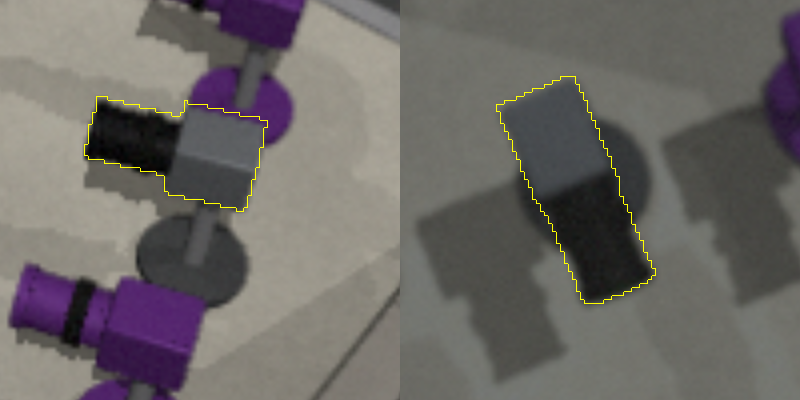

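The fit overlay is good: the grey camera's lens is at (0.737, 0.202, 0.130) with yaw ≈22.5°, and the two views agree within 2 mm. Knob ≈(0.521, −0.1625), slide direction ≈93.2°. I'll turn the tool so the jaws lie across the slide direction and go there.

>>> send_rows(
  series=[
    {"turn": 0.1436,"grip": 1},
    {"turn": 0.1436},
    {"turn": 0.1436},
    {"turn": 0.1436},
    {"turn": 0.1436},
    {"turn": 0.1436},
    {"turn": 0.1436},
    {"turn": 0.1436},
    {"turn": 0.1436},
    {"dx": -36.3,"dy": 32.8},
    {"dx": -36.3,"dy": 32.8},
    {"dx": -36.3,"dy": 32.8},
    {"dx": -36.3,"dy": 32.8},
    {"dx": -36.3,"dy": 32.8},
    {"dx": -36.3,"dy": 32.8},
    {"dx": -36.3,"dy": 32.8},
    {"dx": -36.3,"dy": 32.8},
    {"dx": -36.3,"dy": 32.8},
  ],
)

```text
schema error: expected keys grip, dx, dy, dz, turn
```

>>> send_rows(
  series=[
    {"grip": 1,"dx": 0,"dy": 0,"dz": 0,"turn": 0.1436},
    {"grip": 1,"dx": 0,"dy": 0,"dz": 0,"turn": 0.1436},
    {"grip": 1,"dx": 0,"dy": 0,"dz": 0,"turn": 0.1436},
    {"grip": 1,"dx": 0,"dy": 0,"dz": 0,"turn": 0.1436},
    {"grip": 1,"dx": 0,"dy": 0,"dz": 0,"turn": 0.1436},
    {"grip": 1,"dx": 0,"dy": 0,"dz": 0,"turn": 0.1436},
    {"grip": 1,"dx": 0,"dy": 0,"dz": 0,"turn": 0.1436},
    {"grip": 1,"dx": 0,"dy": 0,"dz": 0,"turn": 0.1436},
    {"grip": 1,"dx": 0,"dy": 0,"dz": 0,"turn": 0.1436},
    {"grip": 1,"dx": -36.3,"dy": 32.8,"dz": 0,"turn": 0},
    {"grip": 1,"dx": -36.3,"dy": 32.8,"dz": 0,"turn": 0},
    {"grip": 1,"dx": -36.3,"dy": 32.8,"dz": 0,"turn": 0},
    {"grip": 1,"dx": -36.3,"dy": 32.8,"dz": 0,"turn": 0},
    {"grip": 1,"dx": -36.3,"dy": 32.8,"dz": 0,"turn": 0},
    {"grip": 1,"dx": -36.3,"dy": 32.8,"dz": 0,"turn": 0},
    {"grip": 1,"dx": -36.3,"dy": 32.8,"dz": 0,"turn": 0},
    {"grip": 1,"dx": -36.3,"dy": 32.8,"dz": 0,"turn": 0},
    {"grip": 1,"dx": -36.3,"dy": 32.8,"dz": 0,"turn": 0},
  ],
)

```text
clock: 3.0
tool_pos: [0.4519, 0.2989, 0.2389]
eef_rot: [0.687, 0.727, 0.0, -0.0]
contact_force: [0.8, 1.0, 0.4]
opening: 1.003
```

>>> send_rows(
  series=[
    {"grip": 1,"dx": -38.7,"dy": 3.5,"dz": 0,"turn": 0},
    {"grip": 1,"dx": -38.7,"dy": 3.5,"dz": 0,"turn": 0},
    {"grip": 1,"dx": -38.7,"dy": 3.5,"dz": 0,"turn": 0},
    {"grip": 1,"dx": -38.7,"dy": 3.5,"dz": 0,"turn": 0},
    {"grip": 1,"dx": -38.7,"dy": 3.5,"dz": 0,"turn": 0},
    {"grip": 1,"dx": -38.7,"dy": 3.5,"dz": 0,"turn": 0},
    {"grip": 1,"dx": -38.7,"dy": 3.5,"dz": 0,"turn": 0},
    {"grip": 1,"dx": -38.7,"dy": 3.5,"dz": 0,"turn": 0},
    {"grip": 1,"dx": -38.7,"dy": 3.5,"dz": 0,"turn": 0},
    {"grip": 1,"dx": -38.7,"dy": 3.5,"dz": 0,"turn": 0},
    {"grip": 1,"dx": -38.7,"dy": 3.5,"dz": 0,"turn": 0},
    {"grip": 1,"dx": -38.7,"dy": 3.5,"dz": 0,"turn": 0},
    {"grip": 1,"dx": 0,"dy": 0,"dz": 30,"turn": 0},
    {"grip": 1,"dx": 0,"dy": 0,"dz": 30,"turn": 0},
    {"grip": 1,"dx": 0,"dy": 0,"dz": 30,"turn": 0},
    {"grip": 1,"dx": 0,"dy": 0,"dz": 20,"turn": 0},
    {"grip": 1,"dx": 0,"dy": 0,"dz": 0,"turn": 0},
  ],
)

```text
clock: 4.7
tool_pos: [0.5172, -0.1604, 0.1264]
eef_rot: [0.687, 0.727, -0.001, -0.002]
contact_force: [-0.4, -0.0, 0.5]
opening: 1.0
```

Run:
```python
from h import *
s=get_state(); print(s["tool_pos"],s["eef_rot"],s["q"].round(2),s["contact_force"])
a=snapshot("scene");b=snapshot("top")
save(a,"k_s.png",(110,150,260,290),4);save(b,"k_t.png",(290,150,440,290),4)
print(proj(a,s["tool_pos"]),proj(b,s["tool_pos"]))
```

```text
[ 0.51724444 -0.16041676  0.1264044 ] [ 0.68671329  0.72692373 -0.00114546 -0.00233222] [ 0.2   0.75  0.03  1.92 -0.04  0.48  0.32] [-0.40258352 -0.04283265  0.53554317]
[185.31185617 206.16952857] [345.85984052 231.04508317]
```

View pics/k_s.png

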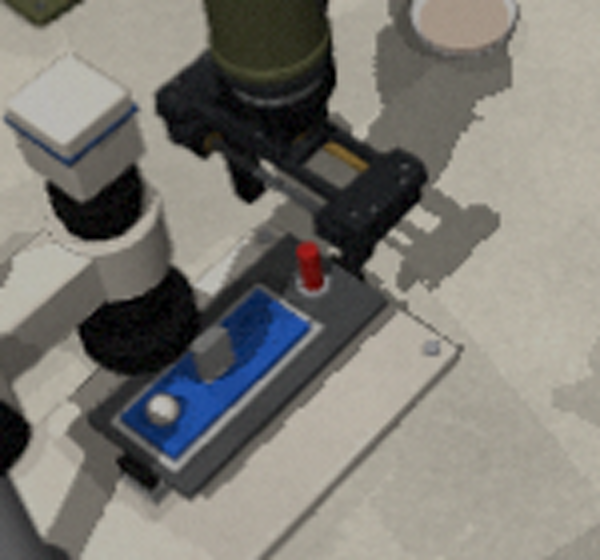

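View pics/k_t.png

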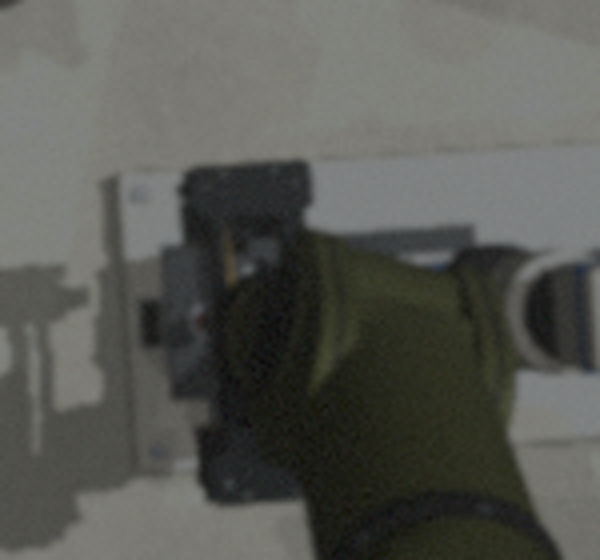

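The open fingers straddle the red knob (scene crop: knob (310,265), fingers (245,185) and (350,255)), with the optical head clear. Next I lower with a small correction and then close gently.

>>> send_rows(
  series=[
    {"grip": 1,"dx": -2,"dy": 3.5,"dz": 12,"turn": 0},
    {"grip": 1,"dx": 0,"dy": 0,"dz": 15,"turn": 0},
    {"grip": 1,"dx": 0,"dy": 0,"dz": 14,"turn": 0},
    {"grip": 1,"dx": 0,"dy": 0,"dz": 7,"turn": 0},
    {"grip": 1,"dx": 0,"dy": 0,"dz": 0,"turn": 0},
    {"grip": 1,"dx": 0,"dy": 0,"dz": 0,"turn": 0},
  ],
)

```text
clock: 5.4
tool_pos: [0.5227, -0.1629, 0.0808]
eef_rot: [0.687, 0.727, 0.0, 0.0]
contact_force: [-1.2, 0.8, 0.2]
opening: 1.002
```

Run:
```python
from h import *
s=get_state(); print(s["tool_pos"],s["eef_rot"],s["qd"].round(3),s["contact_force"])
a=snapshot("scene")
save(a,"k_s2.png",(130,170,230,260),6)
```

```text
[ 0.52267996 -0.16290949  0.0808283 ] [6.86806225e-01 7.26840557e-01 6.16281169e-05 1.02123445e-04] [-0.001 -0.011  0.001 -0.002  0.001  0.001  0.001] [-1.15078871  0.76847561  0.2129758 ]
```

View pics/k_s2.png

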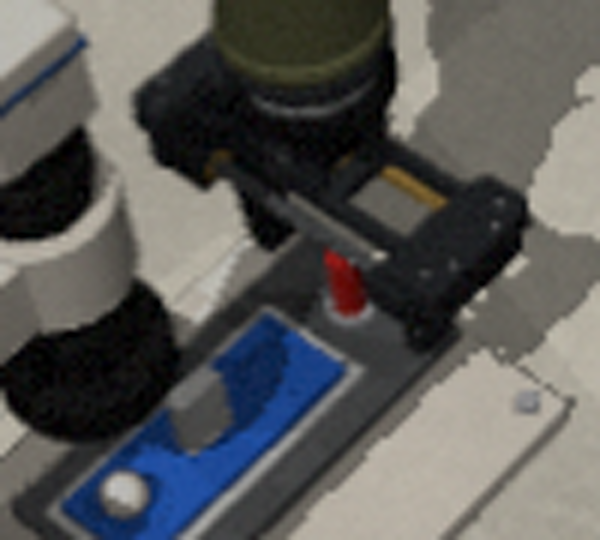

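Knob (345,285) sits between the fingers, and the tool is vertical again. I close on it gently.

>>> send_rows(
  series=[
    {"grip": 0.3,"dx": 0,"dy": -1.5,"dz": 0,"turn": 0},
    {"grip": 0.25,"dx": 0,"dy": 0,"dz": 0,"turn": 0},
    {"grip": 0.22,"dx": 0,"dy": 0,"dz": 0,"turn": 0},
    {"grip": 0.1,"dx": 0,"dy": 0,"dz": 0,"turn": 0},
    {"grip": 0.1,"dx": 0,"dy": 0,"dz": 0,"turn": 0},
    {"grip": 0.1,"dx": 0,"dy": 0,"dz": 0,"turn": 0},
  ],
  force=12,
)

```text
clock: 6.05
tool_pos: [0.521, -0.1629, 0.0807]
eef_rot: [0.687, 0.727, 0.0, -0.0]
contact_force: [0.2, -0.3, -0.8]
opening: 0.476
```

>>> send_rows(
  series=[
    {"grip": 0.1,"dx": 0,"dy": 0,"dz": 0,"turn": 0},
    {"grip": 0.1,"dx": 0,"dy": 0,"dz": 0,"turn": 0},
    {"grip": 0.1,"dx": 0,"dy": 0,"dz": 0,"turn": 0},
    {"grip": 0.1,"dx": 0,"dy": 0,"dz": 0,"turn": 0},
    {"grip": 0.1,"dx": 0,"dy": 0,"dz": 0,"turn": 0},
    {"grip": 0.1,"dx": 0,"dy": 0,"dz": 0,"turn": 0},
  ],
  force=15,
)

```text
clock: 6.65
tool_pos: [0.5207, -0.1629, 0.0807]
eef_rot: [0.687, 0.727, -0.0, -0.0]
contact_force: [-0.2, -0.2, 1.0]
opening: 0.169
```

The knob is gripped with no side load. I pull out with a gentle ramp.

>>> send_rows(
  series=[
    {"grip": 0.1,"dx": 2,"dy": 0,"dz": 0,"turn": 0},
    {"grip": 0.1,"dx": 4,"dy": 0,"dz": 0,"turn": 0},
    {"grip": 0.1,"dx": 6,"dy": 0,"dz": 0,"turn": 0},
    {"grip": 0.1,"dx": 8,"dy": 0,"dz": 0,"turn": 0},
    {"grip": 0.1,"dx": 10,"dy": 0,"dz": 0,"turn": 0},
    {"grip": 0.1,"dx": 10,"dy": 0,"dz": 0,"turn": 0},
    {"grip": 0.1,"dx": 10,"dy": 0,"dz": 0,"turn": 0},
    {"grip": 0.1,"dx": 10,"dy": 0,"dz": 0,"turn": 0},
    {"grip": 0.1,"dx": 8,"dy": 0,"dz": 0,"turn": 0},
    {"grip": 0.1,"dx": 6,"dy": 0,"dz": 0,"turn": 0},
    {"grip": 0.1,"dx": 4,"dy": 0,"dz": 0,"turn": 0},
    {"grip": 0.1,"dx": 2,"dy": 0,"dz": 0,"turn": 0},
  ],
  force=20,
)

```text
clock: 7.85
tool_pos: [0.5164, -0.0825, 0.0807]
eef_rot: [0.687, 0.727, 0.0, -0.0]
contact_force: [-0.8, -2.7, 0.1]
opening: 0.17
```

>>> send_rows(
  series=[
    {"grip": 0.1,"dx": 2,"dy": 0,"dz": 0,"turn": 0},
    {"grip": 0.1,"dx": 4,"dy": 0,"dz": 0,"turn": 0},
    {"grip": 0.1,"dx": 6,"dy": 0,"dz": 0,"turn": 0},
    {"grip": 0.1,"dx": 8,"dy": 0,"dz": 0,"turn": 0},
    {"grip": 0.1,"dx": 8,"dy": 0,"dz": 0,"turn": 0},
    {"grip": 0.1,"dx": 8,"dy": 0,"dz": 0,"turn": 0},
    {"grip": 0.1,"dx": 6,"dy": 0,"dz": 0,"turn": 0},
    {"grip": 0.1,"dx": 5,"dy": 0,"dz": 0,"turn": 0},
    {"grip": 0.1,"dx": 4,"dy": 0,"dz": 0,"turn": 0},
    {"grip": 0.1,"dx": 3,"dy": 0,"dz": 0,"turn": 0},
    {"grip": 0.1,"dx": 2,"dy": 0,"dz": 0,"turn": 0},
    {"grip": 0.1,"dx": 2,"dy": 0,"dz": 0,"turn": 0},
  ],
)

```text
clock: 9.05
tool_pos: [0.5132, -0.0252, 0.0807]
eef_rot: [0.687, 0.727, 0.0, 0.0]
contact_force: [-1.4, -2.1, -1.6]
opening: 0.173
```

>>> send_rows(
  series=[
    {"grip": 0.1,"dx": 1,"dy": 0,"dz": 0,"turn": 0},
    {"grip": 0.1,"dx": 1,"dy": 0,"dz": 0,"turn": 0},
    {"grip": 0.1,"dx": 1,"dy": 0,"dz": 0,"turn": 0},
    {"grip": 0.1,"dx": 1,"dy": 0,"dz": 0,"turn": 0},
    {"grip": 0.1,"dx": 0,"dy": 0,"dz": 0,"turn": 0},
  ],
)

```text
clock: 9.55
tool_pos: [0.5131, -0.023, 0.0807]
eef_rot: [0.687, 0.726, -0.001, 0.001]
contact_force: [-0.6, -5.9, -3.1]
opening: 0.174
```

>>> send_rows(
  series=[
    {"grip": 0.1,"dx": 1,"dy": 0,"dz": 0,"turn": 0},
    {"grip": 0.1,"dx": 1,"dy": 0,"dz": 0,"turn": 0},
    {"grip": 0.1,"dx": 0,"dy": 0,"dz": 0,"turn": 0},
    {"grip": 0.1,"dx": 0,"dy": 0,"dz": 0,"turn": 0},
  ],
)

```text
clock: 9.95
tool_pos: [0.5131, -0.023, 0.0807]
eef_rot: [0.688, 0.726, -0.001, 0.002]
contact_force: [-0.3, -10.1, -4.2]
opening: 0.174
```

The stage is at its stop: 140 mm of travel, and the pull rose to 10 N with no further motion. Slide direction is 93.1°. I relax, release and lift.

>>> send_rows(
  series=[
    {"grip": 0.1,"dx": -1.2,"dy": 0,"dz": 0,"turn": 0},
    {"grip": 0.1,"dx": -1.2,"dy": 0,"dz": 0,"turn": 0},
    {"grip": 1,"dx": 0,"dy": 0,"dz": 0,"turn": 0},
    {"grip": 1,"dx": 0,"dy": 0,"dz": 0,"turn": 0},
    {"grip": 1,"dx": 0,"dy": 0,"dz": 0,"turn": 0},
    {"grip": 1,"dx": 0,"dy": 0,"dz": 0,"turn": 0},
    {"grip": 1,"dx": 0,"dy": 0,"dz": 0,"turn": 0},
    {"grip": 1,"dx": 0,"dy": 0,"dz": -10,"turn": 0},
    {"grip": 1,"dx": 0,"dy": 0,"dz": -20,"turn": 0},
    {"grip": 1,"dx": 0,"dy": 0,"dz": -25,"turn": 0},
    {"grip": 1,"dx": 0,"dy": 0,"dz": -20,"turn": 0},
    {"grip": 1,"dx": 0,"dy": 0,"dz": -5,"turn": 0},
    {"grip": 1,"dx": 0,"dy": 0,"dz": 0,"turn": 0},
  ],
)

```text
clock: 11.25
tool_pos: [0.5135, -0.0215, 0.1616]
eef_rot: [0.687, 0.727, 0.001, 0.001]
contact_force: [0.3, -0.1, 0.2]
opening: 1.003
```

Run:
```python
from h import *
s=get_state(); print(s["tool_pos"],s["eef_rot"],s["contact_force"],s["opening"],s["q"].round(2))
a=snapshot("scene")
save(a,"b_s.png",(110,150,260,290),4)
p=a;hsv=cv2.cvtColor(p["img"],cv2.COLOR_RGB2HSV); H,S,V=[hsv[...,i].astype(int) for i in range(3)]
box=np.zeros((384,512),bool);box[150:300,110:260]=1
red=((H<8)|(H>172))&(S>140)&(V>50)&box
v,u=np.nonzero(red);print(len(u),onplane(p,u.mean(),v.mean(),.085).round(4))
blue=((H>100)&(H<125)&(S>120)&box).astype(np.uint8)
n_,lab,st,ce=cv2.connectedComponentsWithStats(blue); k=1+np.argmax(st[1:,4]); v,u=np.nonzero(lab==k)
W=onplane(p,u.astype(float),v.astype(float),.071)[:,:2]; print(cv2.minAreaRect((W*1000).astype(np.float32)))
```

```text
[ 0.51348994 -0.02146245  0.16157335] [6.86772904e-01 7.26871341e-01 7.59142527e-04 6.74723814e-04] [ 0.29040629 -0.05829471  0.15318419] 1.002678883023403 [-0.1   0.67  0.09  1.98 -0.12  0.49  0.13]
50 [ 0.5134 -0.0233  0.085 ]
((521.470703125, -123.69292449951172), (54.15607452392578, 137.9879608154297), 3.166700839996338)
```

View pics/b_s.png

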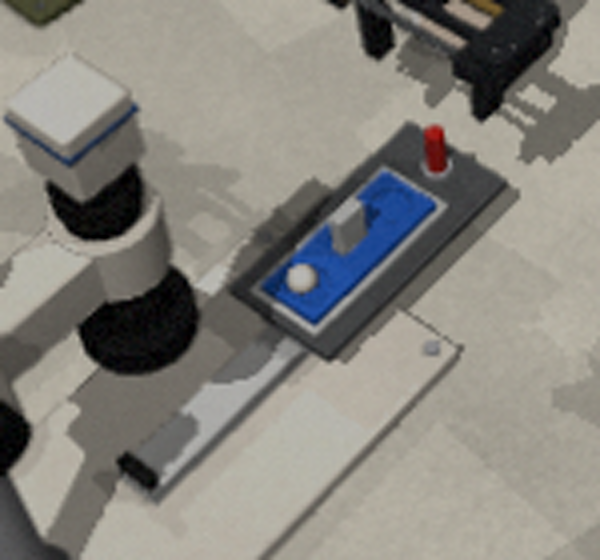

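The stage is out; the tray sits in its nest with the ball in its pocket (300,278) and the bar at (347,225). Now over the bar and down.

>>> send_rows(
  series=[
    {"grip": 1,"dx": -10,"dy": 0,"dz": 0,"turn": 0},
    {"grip": 1,"dx": -20,"dy": 0,"dz": 0,"turn": 0},
    {"grip": 1,"dx": -25,"dy": -0.5,"dz": 0,"turn": 0},
    {"grip": 1,"dx": -25,"dy": 0,"dz": 0,"turn": 0},
    {"grip": 1,"dx": -15,"dy": 0,"dz": 0,"turn": 0},
    {"grip": 1,"dx": -5.5,"dy": 0,"dz": 0,"turn": 0},
    {"grip": 1,"dx": 0,"dy": 0,"dz": 0,"turn": 0},
    {"grip": 1,"dx": 0,"dy": 0,"dz": 10,"turn": 0},
    {"grip": 1,"dx": 0,"dy": 0,"dz": 15,"turn": 0},
    {"grip": 1,"dx": 0,"dy": 0,"dz": 5,"turn": 0},
    {"grip": 1,"dx": 0,"dy": 0,"dz": 0,"turn": 0},
  ],
)

```text
clock: 12.4
tool_pos: [0.5175, -0.1207, 0.1296]
eef_rot: [0.686, 0.727, -0.0, -0.001]
contact_force: [-0.1, -0.5, -0.1]
opening: 1.001
```

Run:
```python
from h import *
s=get_state(); print(s["tool_pos"],s["eef_rot"],s["contact_force"],s["opening"],s["q"].round(2))
a=snapshot("scene");save(a,"b_s2.png",(110,150,260,290),4)
```

```text
[ 0.51745428 -0.12070648  0.12958272] [ 6.86224364e-01  7.27388739e-01 -4.75449210e-04 -1.23265396e-03] [-0.13262146 -0.52884829 -0.12068315] 1.0014427505467474 [ 0.11  0.74  0.05  1.95 -0.08  0.46  0.28]
```

View pics/b_s2.png

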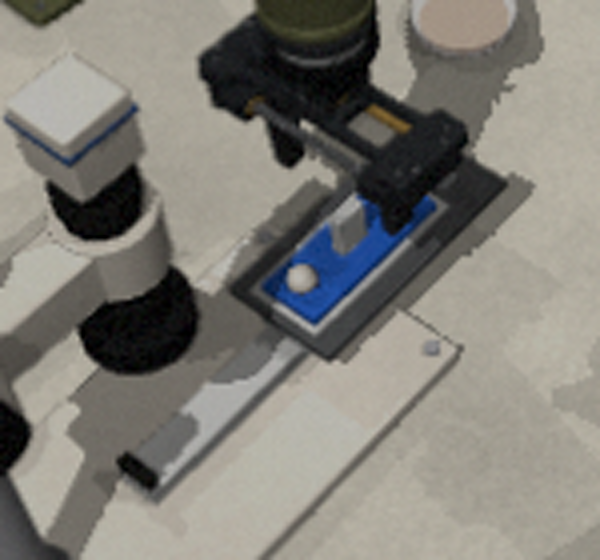

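>>> send_rows(
  series=[
    {"grip": 1,"dx": -1,"dy": 0.8,"dz": 8,"turn": 0},
    {"grip": 1,"dx": 0,"dy": 0,"dz": 12,"turn": 0},
    {"grip": 1,"dx": 0,"dy": 0,"dz": 12,"turn": 0},
    {"grip": 1,"dx": 0,"dy": 0,"dz": 10,"turn": 0},
    {"grip": 1,"dx": 0,"dy": 0,"dz": 5,"turn": 0},
    {"grip": 1,"dx": 0,"dy": 0,"dz": 2,"turn": 0},
    {"grip": 1,"dx": 0,"dy": 0,"dz": 0,"turn": 0},
    {"grip": 1,"dx": 0,"dy": 0,"dz": 0,"turn": 0},
  ],
)

```text
clock: 13.25
tool_pos: [0.5193, -0.1229, 0.0819]
eef_rot: [0.687, 0.727, 0.0, 0.0]
contact_force: [-0.9, -0.5, 0.4]
opening: 1.0
```

>>> send_rows(
  series=[
    {"grip": 0.5,"dx": 0.5,"dy": -0.8,"dz": 1,"turn": 0},
    {"grip": 0.3,"dx": 0,"dy": 0,"dz": 0,"turn": 0},
    {"grip": 0.25,"dx": 0,"dy": 0,"dz": 0,"turn": 0},
    {"grip": 0.22,"dx": 0,"dy": 0,"dz": 0,"turn": 0},
    {"grip": 0.2,"dx": 0,"dy": 0,"dz": 0,"turn": 0},
    {"grip": 0.18,"dx": 0,"dy": 0,"dz": 0,"turn": 0},
    {"grip": 0.17,"dx": 0,"dy": 0,"dz": 0,"turn": 0},
    {"grip": 0.16,"dx": 0,"dy": 0,"dz": 0,"turn": 0},
    {"grip": 0.15,"dx": 0,"dy": 0,"dz": 0,"turn": 0},
    {"grip": 0.14,"dx": 0,"dy": 0,"dz": 0,"turn": 0},
    {"grip": 0.13,"dx": 0,"dy": 0,"dz": 0,"turn": 0},
    {"grip": 0.12,"dx": 0,"dy": 0,"dz": 0,"turn": 0},
    {"grip": 0.11,"dx": 0,"dy": 0,"dz": 0,"turn": 0},
    {"grip": 0.05,"dx": 0,"dy": 0,"dz": 0,"turn": 0},
  ],
  force=6,
)

```text
clock: 14.65
tool_pos: [0.5183, -0.1224, 0.0807]
eef_rot: [0.687, 0.727, 0.0, 0.0]
contact_force: [0.1, 0.5, -0.7]
opening: 0.137
```

>>> send_rows(
  series=[
    {"grip": 0.05,"dx": 0,"dy": 0,"dz": 0,"turn": 0},
    {"grip": 0,"dx": 0,"dy": 0,"dz": 0,"turn": 0},
    {"grip": 0,"dx": 0,"dy": 0,"dz": 0,"turn": 0},
    {"grip": 0,"dx": 0,"dy": 0,"dz": -1,"turn": 0},
    {"grip": 0,"dx": 0,"dy": 0,"dz": -2,"turn": 0},
    {"grip": 0,"dx": 0,"dy": 0,"dz": -3,"turn": 0},
    {"grip": 0,"dx": 0,"dy": 0,"dz": -4,"turn": 0},
    {"grip": 0,"dx": 0,"dy": 0,"dz": -4,"turn": 0},
    {"grip": 0,"dx": 0,"dy": 0,"dz": -3,"turn": 0},
    {"grip": 0,"dx": 0,"dy": 0,"dz": -2,"turn": 0},
    {"grip": 0,"dx": 0,"dy": 0,"dz": -1,"turn": 0},
    {"grip": 0,"dx": 0,"dy": 0,"dz": 0,"turn": 0},
  ],
  force=35,
)

```text
clock: 15.85
tool_pos: [0.5182, -0.1224, 0.1008]
eef_rot: [0.687, 0.727, 0.0, 0.0]
contact_force: [0.1, 0.2, -1.7]
opening: 0.13
```

Run:
```python
from h import *
s=get_state(); print(s["tool_pos"],s["eef_rot"],s["contact_force"],s["moment"],s["opening"],s["q"].round(2))
a=snapshot("scene");save(a,"l1.png",(130,150,260,260),5)
```

```text
[ 0.51824171 -0.12241475  0.10081888] [6.86809993e-01 7.26837002e-01 6.67692513e-05 3.83814053e-05] [ 0.07915188  0.15111931 -1.70853509] [-0.06209675  0.03049872 -0.03526851] 0.1302941431406815 [ 0.12  0.79  0.05  1.96 -0.09  0.39  0.29]
```

View pics/l1.png

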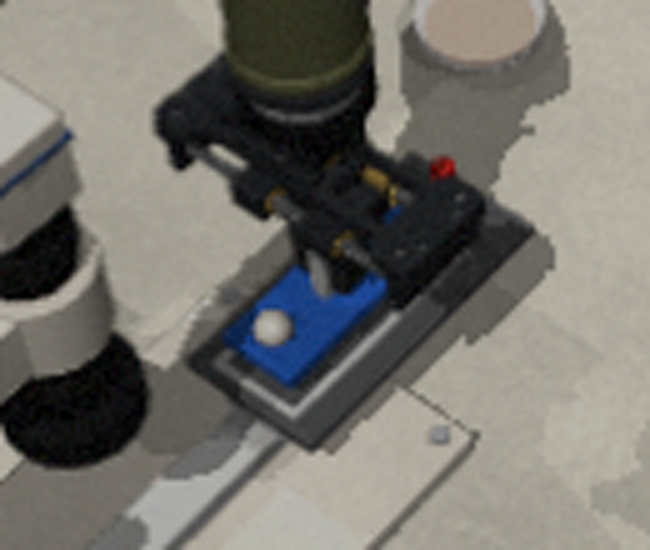

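The tray is clear of its nest, level, with the ball in its pocket (272,327); load 1.7 N. I lift higher, then carry.

>>> send_rows(
  series=[
    {"grip": 0,"dx": 0,"dy": 0,"dz": -2,"turn": 0},
    {"grip": 0,"dx": 0,"dy": 0,"dz": -4,"turn": 0},
    {"grip": 0,"dx": 0,"dy": 0,"dz": -6,"turn": 0},
    {"grip": 0,"dx": 0,"dy": 0,"dz": -8,"turn": 0},
    {"grip": 0,"dx": 0,"dy": 0,"dz": -10,"turn": 0},
    {"grip": 0,"dx": 0,"dy": 0,"dz": -10,"turn": 0},
    {"grip": 0,"dx": 0,"dy": 0,"dz": -8,"turn": 0},
    {"grip": 0,"dx": 0,"dy": 0,"dz": -6,"turn": 0},
    {"grip": 0,"dx": 0,"dy": 0,"dz": -4,"turn": 0},
    {"grip": 0,"dx": 0,"dy": 0,"dz": -2,"turn": 0},
    {"grip": 0,"dx": 2.8,"dy": 1.1,"dz": 0,"turn": 0},
    {"grip": 0,"dx": 5.6,"dy": 2.1,"dz": 0,"turn": 0},
    {"grip": 0,"dx": 8.4,"dy": 3.2,"dz": 0,"turn": 0},
    {"grip": 0,"dx": 11.2,"dy": 4.2,"dz": 0,"turn": 0},
    {"grip": 0,"dx": 14,"dy": 5.3,"dz": 0,"turn": 0},
    {"grip": 0,"dx": 16,"dy": 6,"dz": 0,"turn": 0},
    {"grip": 0,"dx": 14,"dy": 5.3,"dz": 0,"turn": 0},
    {"grip": 0,"dx": 11.2,"dy": 4.2,"dz": 0,"turn": 0},
    {"grip": 0,"dx": 7,"dy": 2.6,"dz": 0,"turn": 0},
    {"grip": 0,"dx": 3,"dy": 1.1,"dz": 0,"turn": 0},
  ],
)

```text
clock: 17.9
tool_pos: [0.5482, -0.0263, 0.1606]
eef_rot: [0.686, 0.727, 0.0, -0.0]
contact_force: [0.5, 0.0, -2.2]
opening: 0.136
```

Run:
```python
from h import *
s=get_state(); print(s["tool_pos"],s["eef_rot"],s["contact_force"],s["moment"],s["opening"],s["q"].round(2))
a=snapshot("scene");save(a,"l2.png",(130,110,280,250),4)
```

```text
[ 0.54819166 -0.02630637  0.16062946] [ 6.86350820e-01  7.27270607e-01  8.93247284e-05 -8.96701321e-05] [ 0.49949761  0.02770698 -2.17416085] [-0.06788222  0.06731526 -0.00138494] 0.13566230255956616 [-0.09  0.7   0.09  1.88 -0.11  0.56  0.13]
```

View pics/l2.png

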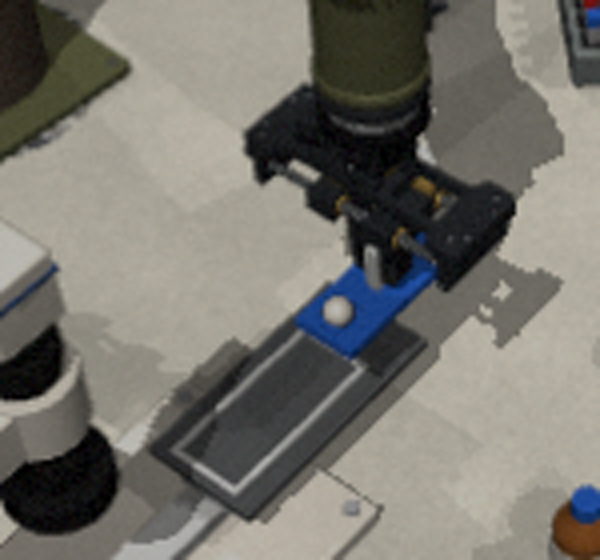

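The ball is still in its pocket (338,310), the nest is empty, and the tray is level. I continue to the camera, then turn.

>>> send_rows(
  series=[
    {"grip": 0,"dx": 4.2,"dy": 1.6,"dz": 0,"turn": 0},
    {"grip": 0,"dx": 8.4,"dy": 3.2,"dz": 0,"turn": 0},
    {"grip": 0,"dx": 12.7,"dy": 4.8,"dz": 0,"turn": 0},
    {"grip": 0,"dx": 16.9,"dy": 6.4,"dz": 0,"turn": 0},
    {"grip": 0,"dx": 21.1,"dy": 8,"dz": 0,"turn": 0},
    {"grip": 0,"dx": 21.1,"dy": 8,"dz": 0,"turn": 0},
    {"grip": 0,"dx": 21.1,"dy": 8,"dz": 0,"turn": 0},
    {"grip": 0,"dx": 21.1,"dy": 8,"dz": 0,"turn": 0},
    {"grip": 0,"dx": 16.9,"dy": 6.4,"dz": 0,"turn": 0},
    {"grip": 0,"dx": 12.7,"dy": 4.8,"dz": 0,"turn": 0},
    {"grip": 0,"dx": 8.4,"dy": 3.2,"dz": 0,"turn": 0},
    {"grip": 0,"dx": 4.2,"dy": 1.6,"dz": 0,"turn": 0},
    {"grip": 0,"dx": 0,"dy": 0,"dz": 0,"turn": 0},
    {"grip": 0,"dx": 0,"dy": 0,"dz": 0,"turn": -0.02},
    {"grip": 0,"dx": 0,"dy": 0,"dz": 0,"turn": -0.04},
    {"grip": 0,"dx": 0,"dy": 0,"dz": 0,"turn": -0.06},
  ],
)

```text
clock: 19.55
tool_pos: [0.6023, 0.1438, 0.1608]
eef_rot: [0.641, 0.768, -0.0, 0.0]
contact_force: [-0.2, 0.8, -2.8]
opening: 0.133
```

>>> send_rows(
  series=[
    {"grip": 0,"dx": 0,"dy": 0,"dz": 0,"turn": -0.08},
    {"grip": 0,"dx": 0,"dy": 0,"dz": 0,"turn": -0.1},
    {"grip": 0,"dx": 0,"dy": 0,"dz": 0,"turn": -0.11},
    {"grip": 0,"dx": 0,"dy": 0,"dz": 0,"turn": -0.12},
    {"grip": 0,"dx": 0,"dy": 0,"dz": 0,"turn": -0.12},
    {"grip": 0,"dx": 0,"dy": 0,"dz": 0,"turn": -0.12},
    {"grip": 0,"dx": 0,"dy": 0,"dz": 0,"turn": -0.12},
    {"grip": 0,"dx": 0,"dy": 0,"dz": 0,"turn": -0.12},
    {"grip": 0,"dx": 0,"dy": 0,"dz": 0,"turn": -0.12},
    {"grip": 0,"dx": 0,"dy": 0,"dz": 0,"turn": -0.12},
    {"grip": 0,"dx": 0,"dy": 0,"dz": 0,"turn": -0.12},
    {"grip": 0,"dx": 0,"dy": 0,"dz": 0,"turn": -0.12},
    {"grip": 0,"dx": 0,"dy": 0,"dz": 0,"turn": -0.11},
    {"grip": 0,"dx": 0,"dy": 0,"dz": 0,"turn": -0.1},
    {"grip": 0,"dx": 0,"dy": 0,"dz": 0,"turn": -0.08},
    {"grip": 0,"dx": 0,"dy": 0,"dz": 0,"turn": -0.06},
    {"grip": 0,"dx": 0,"dy": 0,"dz": 0,"turn": -0.04},
    {"grip": 0,"dx": 0,"dy": 0,"dz": 0,"turn": -0.02},
    {"grip": 0,"dx": 0,"dy": 0,"dz": 0,"turn": 0},
  ],
)

```text
clock: 21.45
tool_pos: [0.6024, 0.1439, 0.1607]
eef_rot: [-0.192, 0.981, -0.0, -0.0]
contact_force: [1.7, 0.4, -1.8]
opening: 0.137
```

Run:
```python
from h import *
s=get_state(); print(s["tool_pos"],s["eef_rot"],s["contact_force"],s["moment"],s["opening"],s["q"].round(2))
x,y=s["eef_rot"][:2]; print(np.degrees(np.arctan2(2*y*y-1,2*x*y)))
a=snapshot("scene");save(a,"n1.png",(230,110,380,250),4)
b=snapshot("top");save(b,"n1t.png",(140,70,290,210),4)
```

```text
[0.60239212 0.14388407 0.16071278] [-1.91513239e-01  9.81490005e-01 -2.19163989e-04 -3.45886685e-05] [ 1.65684274  0.35772651 -1.80974158] [-0.03181514  0.02741957 -0.04184554] 0.1371230874251957 [-0.09  0.8  -0.4   1.65  0.41  0.78  1.28]
112.08221821642523
```

View pics/n1.png

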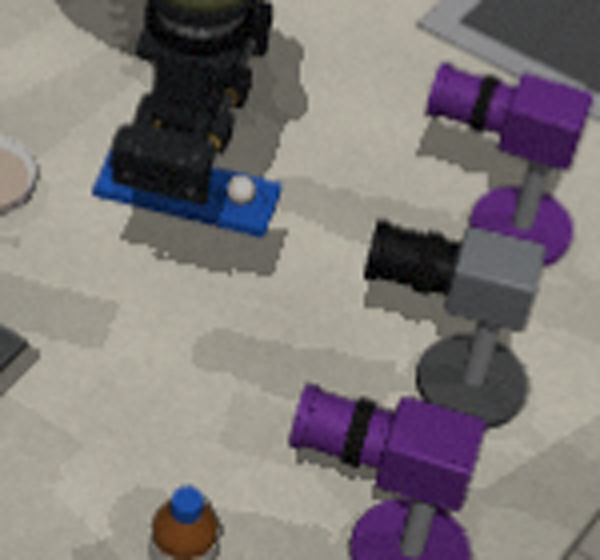

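View pics/n1t.png

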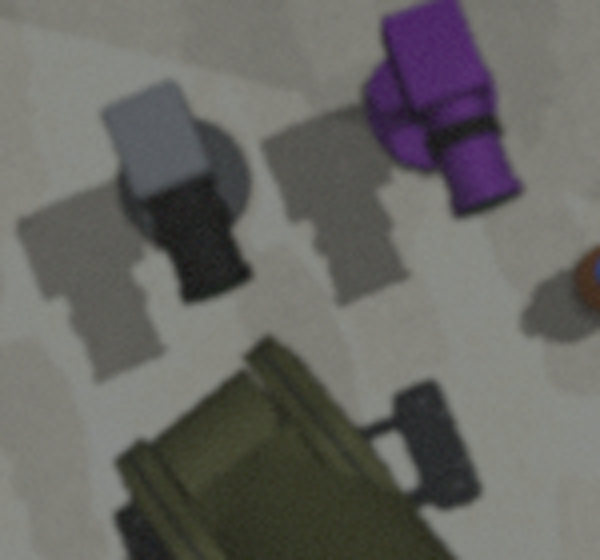

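Orientation is right: ball end towards the grey camera's lens (scene ball (240,188), lens (385,255)). Lower to ball height 130 mm and measure the ball.

>>> send_rows(
  series=[
    {"grip": 0,"dx": 0,"dy": 0,"dz": 1,"turn": 0},
    {"grip": 0,"dx": 0,"dy": 0,"dz": 3,"turn": 0},
    {"grip": 0,"dx": 0,"dy": 0,"dz": 5,"turn": 0},
    {"grip": 0,"dx": 0,"dy": 0,"dz": 6,"turn": 0},
    {"grip": 0,"dx": 0,"dy": 0,"dz": 6,"turn": 0},
    {"grip": 0,"dx": 0,"dy": 0,"dz": 5,"turn": 0},
    {"grip": 0,"dx": 0,"dy": 0,"dz": 2,"turn": 0},
    {"grip": 0,"dx": 0,"dy": 0,"dz": 1,"turn": 0},
    {"grip": 0,"dx": 0,"dy": 0,"dz": 0,"turn": 0},
    {"grip": 0,"dx": 0,"dy": 0,"dz": 0,"turn": 0},
  ],
)

```text
clock: 22.55
tool_pos: [0.6025, 0.1449, 0.1319]
eef_rot: [-0.192, 0.981, 0.0, 0.0]
contact_force: [-0.4, 0.9, -2.4]
opening: 0.13
```

```bash
cat > ball.py <<'E'
from h import *
def meas(tag,par=(.7372,.2022,.3952)):
    s=get_state(); x,y=s["eef_rot"][:2]; print(s["clock"],s["tool_pos"],s["eef_rot"],s["contact_force"].round(2),s["opening"])
    yaw=np.arctan2(2*y*y-1,2*x*y); print("yaw",np.degrees(yaw))
    a=snapshot("scene")
    hsv=cv2.cvtColor(a["img"],cv2.COLOR_RGB2HSV).astype(int)
    exp=proj(a,np.array([.6445,.1639,.13])); print("exp px",exp)
    c=[int(k) for k in exp]
    for r in regions_of(a,"ball_center")[:2]: print(r["score"],r["extent"],np.argwhere(r["pixels"]).mean(0)[::-1])
    Y,X=np.mgrid[0:384,0:512]
    near=np.hypot(X-exp[0],Y-exp[1])<14
    m=(near&((hsv[...,1]<70)&(hsv[...,2]>90))).astype(np.uint8)
    n,lab,st,ce=cv2.connectedComponentsWithStats(m)
    L=np.array([*par[:2],.13]); f=np.array([np.cos(par[2]),np.sin(par[2]),0]); l=np.array([-f[1],f[0],0])
    for k in range(1,n):
        if st[k,4]<8: continue
        w=onplane(a,*ce[k],.13); d=w-L; print("blob",st[k],ce[k].round(1),w.round(4),"ahead(-x)",-(d@f).round(4),"left",(d@l).round(4))
    tf=np.array([-np.sin(yaw),np.cos(yaw)]) ; tx=-np.array([-np.sin(yaw),np.cos(yaw)])
    toolx=np.array([-np.sin(yaw),np.cos(yaw)]); nom=s["tool_pos"][:2]-.046*toolx
    d=np.array([*nom,.13])-L; print("nominal pocket",nom.round(4),"ahead",-(d@f).round(4),"left",(d@l).round(4))
    save(a,tag+".png",(c[0]-50,c[1]-40,c[0]+60,c[1]+50),6)
E
python3 -c "
from ball import *; meas('m1')"
```

```text
22.55 [0.60250656 0.14487967 0.13193138] [-1.91732075e-01  9.81447269e-01  7.63554618e-05  2.54456777e-04] [-0.45  0.94 -2.4 ] 0.12982659214618666
yaw 112.10776906825147
exp px [290.51556379 163.51367561]
0.45 [285.8, 160.5, 290.0, 166.2] [288.88461538 163.        ]
0.26 [251.0, 156.1, 300.8, 177.1] [280.26829268 166.39634146]
blob [280 150  25  28 319] [294.1 162.3] [0.6499 0.1752 0.13  ] ahead(-x) 0.0909 left 0.0087
nominal pocket [0.6451 0.1622] ahead 0.1004 left -0.0015
```

View pics/m1.png

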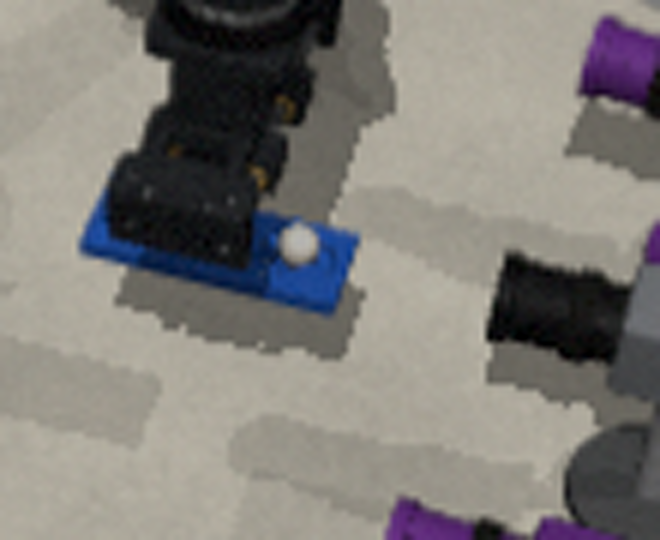

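```bash
cat >> ball.py <<'E'
def ballfit(tag,g=(289.3,163.1),par=(.7372,.2022,.3952),n=3):
    from scipy.optimize import least_squares
    s=get_state(); L=np.array([*par[:2],.13]); f=np.array([np.cos(par[2]),np.sin(par[2]),0]); l=np.array([-f[1],f[0],0])
    Y,X=np.mgrid[0:384,0:512]
    for i in range(n):
        a=snapshot("scene"); I=a["img"].astype(float)
        w=np.clip((I[...,0]-40)/120,0,1)  # red channel: high on the ball, low on blue tray
        c=np.array(g,float)
        for _ in range(15):
            m=w*(np.hypot(X-c[0],Y-c[1])<5.2); c=np.array([(m*X).sum(),(m*Y).sum()])/m.sum()
        W=onplane(a,*c,.13); d=W-L; print("ball px",c.round(2),W.round(4),"ahead",-(d@f).round(4),"left",(d@l).round(4),"red sum",m.sum().round(1))
    l0,t0=int(g[0])-12,int(g[1])-12; im=cv2.resize(a["img"][t0:t0+25,l0:l0+25,::-1],None,fx=20,fy=20,interpolation=0)
    q=lambda p:(int((p[0]-l0+.5)*20),int((p[1]-t0+.5)*20))
    cv2.circle(im,q(c),4,(0,0,255),-1)
    # projected outline of the 22mm sphere
    cv2.circle(im,q(c),int(20*.011*K(a)/(np.array(a["R"])@W+a["t"])[2]),(0,0,255),1)
    e=proj(a,L-.1*f); cv2.drawMarker(im,q(e),(0,255,0),0,20,2)
    cv2.imwrite("pics/"+tag+".png",im)
E
python3 -c "
from ball import *; ballfit('m2')"
```

```text
ball px [289.6  162.33] [0.6394 0.166  0.13  ] ahead 0.1042 left 0.0043 red sum 40.3
ball px [289.6  162.32] [0.6393 0.166  0.13  ] ahead 0.1043 left 0.0043 red sum 40.4
ball px [289.57 162.34] [0.6393 0.1659 0.13  ] ahead 0.1043 left 0.0042 red sum 40.5
```

View pics/m2.png

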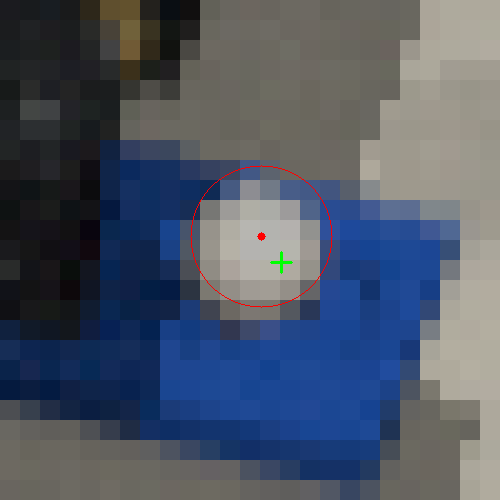

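```bash
sed -i 's#np.clip((I\[...,0\]-40)/120,0,1)#np.clip((I[...,0]-115)/40,0,1)#; s#<5.2#<4.6#' ball.py
python3 -c "
from ball import *; ballfit('m3',n=2)
a=snapshot('scene')
for c in [(289.3,163.0),(289.6,162.33),(289.0,163.0)]: print(c,onplane(a,*c,.13))
L=np.array([.7372,.2022,.13])
b=snapshot('top'); print(proj(b,[.64,.164,.13]))
save(b,'m3t.png',(150,80,260,180),6)
W=cloud(a); print(W[160:167,286:294].round(3)[...,2]); print(np.hypot(*ray(a,289.,163.)), a['depth'][160:167,286:294].round(3))
"
```

```text
ball px [289.48 162.96] [0.6407 0.1637 0.13  ] ahead 0.1039 left 0.0016 red sum 26.2
ball px [289.47 162.95] [0.6406 0.1637 0.13  ] ahead 0.104 left 0.0016 red sum 26.1
(289.3, 163.0) [0.64035341 0.1631627  0.13      ]
(289.6, 162.33) [0.63933671 0.16602841 0.13      ]
(289.0, 163.0) [0.6396536  0.16255427 0.13      ]
[210.40656931 181.49928796]
[[0.121 0.122 0.142 0.138 0.138 0.121 0.121 0.121]
 [0.123 0.141 0.141 0.141 0.142 0.139 0.134 0.124]
 [0.136 0.137 0.138 0.139 0.14  0.141 0.137 0.124]
 [0.133 0.136 0.139 0.136 0.137 0.14  0.138 0.121]
 [0.13  0.132 0.134 0.138 0.137 0.136 0.134 0.12 ]
 [0.119 0.129 0.132 0.134 0.132 0.128 0.127 0.121]
 [0.121 0.119 0.128 0.127 0.129 0.127 0.12  0.118]]
0.09087896003730125 [[1.349 1.348 1.32  1.325 1.326 1.349 1.349 1.35 ]
 [1.343 1.319 1.318 1.319 1.318 1.321 1.328 1.343]
 [1.323 1.321 1.32  1.319 1.318 1.316 1.322 1.34 ]
 [1.324 1.32  1.316 1.32  1.319 1.316 1.318 1.341]
 [1.325 1.323 1.32  1.316 1.316 1.318 1.321 1.34 ]
 [1.338 1.324 1.321 1.317 1.321 1.325 1.327 1.335]
 [1.332 1.335 1.323 1.324 1.322 1.324 1.334 1.338]]
```

View pics/m3.png

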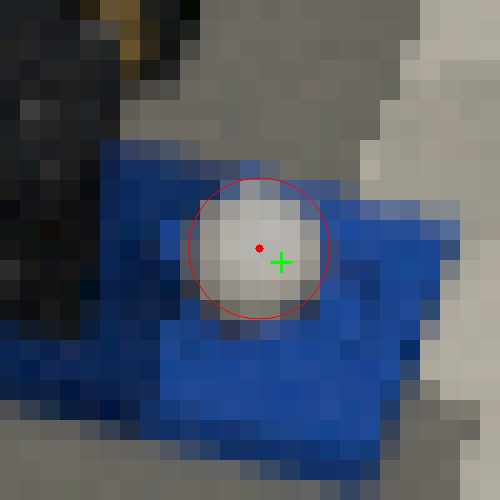

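View pics/m3t.png

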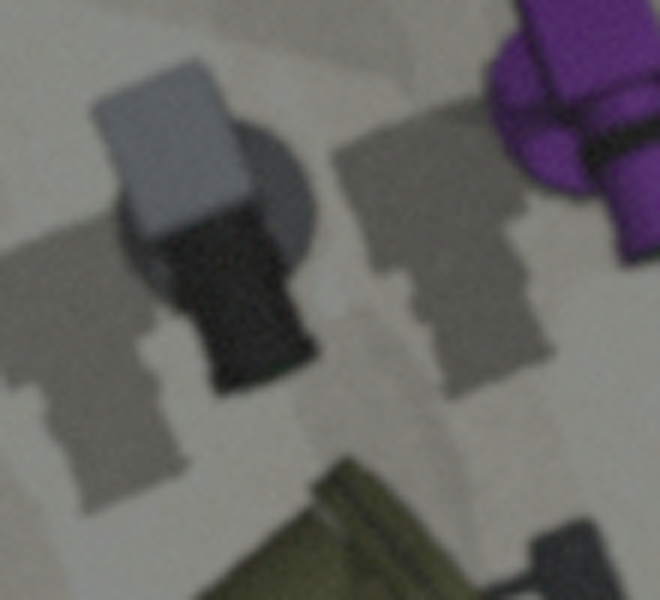

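The ball is held 104 mm out and 1.6 mm left of the optical axis (ball px (289.5,163.0), target green cross (290.5,163.5)). One small, slow correction.

>>> send_rows(
  series=[
    {"grip": 0,"dx": -0.3,"dy": -0.1,"dz": 0,"turn": 0},
    {"grip": 0,"dx": -0.7,"dy": -0.3,"dz": 0,"turn": 0},
    {"grip": 0,"dx": -0.9,"dy": -0.4,"dz": 0.1,"turn": 0},
    {"grip": 0,"dx": -0.9,"dy": -0.4,"dz": 0.1,"turn": 0},
    {"grip": 0,"dx": -0.7,"dy": -0.2,"dz": 0,"turn": 0},
    {"grip": 0,"dx": -0.3,"dy": -0.1,"dz": 0,"turn": 0},
    {"grip": 0,"dx": 0,"dy": 0,"dz": 0,"turn": 0},
    {"grip": 0,"dx": 0,"dy": 0,"dz": 0,"turn": 0},
    {"grip": 0,"dx": 0,"dy": 0,"dz": 0,"turn": 0},
    {"grip": 0,"dx": 0,"dy": 0,"dz": 0,"turn": 0},
  ],
)

```text
clock: 24.0
tool_pos: [0.6064, 0.1448, 0.1315]
eef_rot: [-0.192, 0.981, 0.0, 0.0]
contact_force: [-0.1, 1.2, -1.4]
opening: 0.134
```

```bash
python3 -c "
from ball import *; meas('m4'); ballfit('m4b',g=(290.3,163.4),n=3)
p=snapshot('scene'); save(p,'m4full.png',s=1.5)
s=get_state(); print(s['qd'].round(4))
hsv=cv2.cvtColor(p['img'],cv2.COLOR_RGB2HSV); H,S,V=[hsv[...,i].astype(int) for i in range(3)]
box=np.zeros((384,512),bool);box[150:300,110:260]=1
red=((H<8)|(H>172))&(S>140)&(V>50)&box
v,u=np.nonzero(red);print('knob',len(u),onplane(p,u.mean(),v.mean(),.085).round(4))
"
```

```text
24.0 [0.60638366 0.1448478  0.13152348] [-1.91731897e-01  9.81447338e-01  4.31048573e-05  7.19371368e-06] [-0.11  1.16 -1.42] 0.13440071883415813
yaw 112.10774607045111
exp px [290.51556379 163.51367561]
blob [281 150  24  28 293] [294.5 162.1] [0.6501 0.1768 0.13  ] ahead(-x) 0.0902 left 0.0101
nominal pocket [0.649  0.1622] ahead 0.0968 left -0.003
ball px [290.48 163.63] [0.6447 0.1635 0.13  ] ahead 0.1003 left -0.0002 red sum 26.7
ball px [290.5  163.62] [0.6447 0.1635 0.13  ] ahead 0.1002 left -0.0001 red sum 26.3
ball px [290.49 163.63] [0.6447 0.1634 0.13  ] ahead 0.1003 left -0.0002 red sum 26.4
[ 0.0001  0.0022  0.0006  0.0008 -0.0005  0.0017 -0.0003]
knob 48 [ 0.5129 -0.0232  0.085 ]
```

View pics/m4b.png

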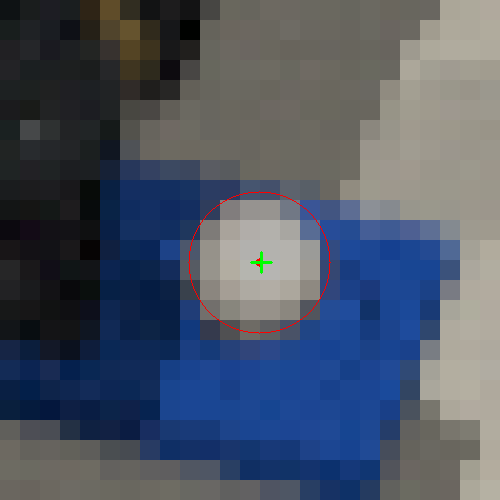

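View pics/m4full.png

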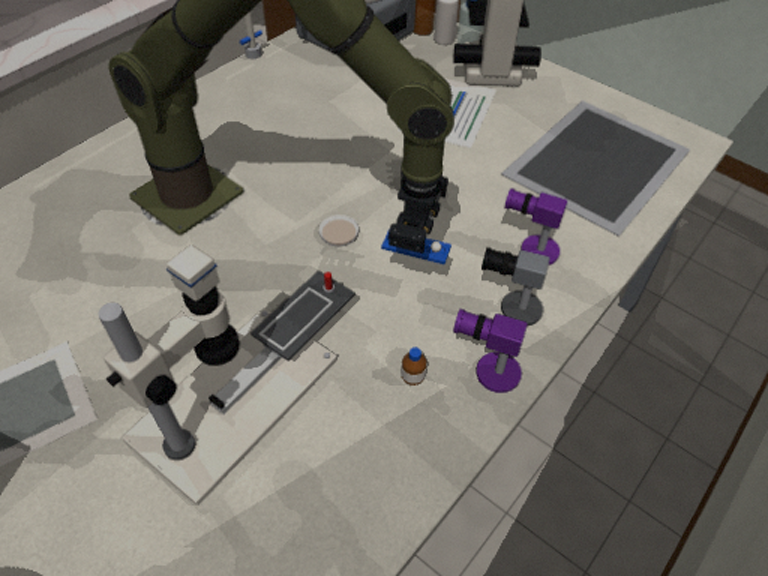

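```bash
python3 -c "
from h import *; print(finish_job())"
```

```text
the job is handed in; nothing more can be done
None
```

I handed the job in at about 24 s with the stage left fully out and the arm holding the tray, level and still, in front of the grey side camera.

**What I did:**
- I gripped the red knob and pulled the stage out. It moved 140 mm, then the pull rose to about 10 N with no further motion.
- I released the knob and gripped the tray by its bar. I lifted the tray and carried it level to the grey camera, not the purple look-alikes.
- I turned it so the ball end faces the lens and made one slow correction of about 4 mm.

**Last checks, from the scene camera:**
- **Ball position:** it measured 100 mm from the glass and within 1 mm of the lens axis sideways, against a lens position good to about 2 mm.
- **Ball height:** about 130 mm, worked out from the grip height and tool pose.
- **Tray:** the tool's tilt was below 0.1°, the joints were at rest and the gripper was holding the bar firmly. The tray points along the lens axis within about 1°.
- **Stage:** the knob was still at its fully-out position.
- **Other items:** the Petri dish, bottle, microscope and cameras looked undisturbed in the last picture. The tube rack was hidden behind the arm there.

**What disagreed or failed:**
- The ball measured about 5 mm from the pocket's middle as worked out from the tool pose. It may have rolled slightly, or it may be measuring error. I centred on the ball itself.
- The detection network scored low on the small ball and missed it in the last picture, so its position came from my own colour fit.
- The arm blocked the top view at the end, so only the scene camera confirmed the ball's position.

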